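# Reset the load arm to its outer hole and load it

### The arm

A 6-joint arm with a two-finger parallel gripper is mounted at the origin on a cart in front of the work surface, level with it; the furniture and walls round the work are solid. World frame = base frame: x ahead of the robot, y to its left, z up, the work surface at z = 0. Lengths are in m, angles in rad, forces in N, time in s.
With the tool pointing down it reaches from about 0.4 to 0.825 m from the base axis. Payload 7 kg.
Tool frame: the origin (TCP) lies midway between the tips of the shut fingers; the grasp point (between the pads) lies 19 mm behind it; z points along the fingers, y is the line along which they close (so a half turn about z gives the same grasp; the last joint's range is limited). The gripper opens to 88 mm and grips with 3 to 60 N. Pads are 19 mm wide; open, the fingers measure 130 mm over their backs; the gripper's body (78 mm by 193 mm) begins 47 mm behind the grasp point.
Start: joints at [-1.049, 0.359, 0.012, 0, -1.224, -0.288], TCP at [0.156, -0.657, 0.227] pointing down, gripper open.
Joint ranges: [-3.07, 3.07], [-1.43, 2.12], [-1.02, 1.25], [-3.03, 1.67], [-3.05, -0], [-3.03, 3.03]. Speed limits (rad/s): [2.39, 2.39, 3.01, 3.14, 3.14, 3.14].

### API

Orientations are given as [roll, pitch, yaw] about the fixed x, y, z axes, in that order (R = Rz(yaw) Ry(pitch) Rx(roll)).
In Python, from station import arm gives the robot as it stands.
- The arm moves only by the tool servo_tool, never from a script. Its argument "deltas" is a list of rows, each a list of 7 numbers: the closure, from -1 (fully open) to 1 (shut), then the shift along the tool's x, y, z in mm, then the turn, a rotation vector about the tool's x, y, z in degrees. In form: [[gripper, x, y, z, ax, ay, az], ...]. A call has 1 to 20 rows; each row shifts and turns the commanded pose from where the row before left it, along the tool's axes as they then stand; what a row does not reach is not made up. A row lasts 1/12 s, in which the tool goes at most 41.7 mm and 7.16 degrees, less where a joint would pass 70% of its speed; a pose out of reach is approached as far as the arm can. A call is refused whole if a number of a shift passes 41.7 or a number of a turn 7.16, either way. A call with a gripper value outside its range is refused whole. The fingers move at their own pace and stop on an object; "squeeze" is the grip in N (left out, the last holds). Time passes only in rows, so rows that do not move let the fingers close. It gives the time, the measured TCP pose, the force, the opening and the grip force at its end, in the units of the state.
- arm.get_state(): the state, without advancing time (a new reading comes with each control period).
- arm.grab_frame(name): name is "side" or "top" or "wrist"; returns a dict with "color" (384x512x3 uint8, red, green, blue), "K" (3x3 intrinsics, pixels), "position" and "orientation" of the camera in the world. Camera axes: x right, y down, z forward; pixel columns grow to the right and rows downward; lengths in m; the calibration is good to about 2 mm. A picture is of the moment at which its call begins. There is no depth.
- arm.job_done(): hands the job in; it is judged then, once.
Trained networks look in a picture, given as the dict that the camera call returned (one of the last four; its "shot" number tells which), for a name from the list of things; names that differ only in an ending like _2 or _b are one class to them, and where a whole thing is asked for, a point or a joint stands for the part that bears it (a point fixed in the world has none). Each returns a list of dicts, best first, with "conf" (0 to 1); they miss things now and then, are a little off and sometimes report something else, mostly with a low value. They report only what shows in the picture. A call takes as long as a camera call. They do not tell look-alikes from the thing itself.
- arm.recognise(query, picture): "at" ([x, y, z] in m, in the coordinates of the camera as it stood for that picture, good to about 4 mm: the middle of the surface that is visible of it).
The state is a dict: "t": time; "q": joint angles; "qd": joint speeds; "joint_efforts": joint torques, N m; "eef_pos": TCP position; "ee_rot": TCP orientation; "force": force on the tool from outside, world axes, zero at the start; "moment": the same for the moment, N m; "width": finger opening in m; "gripper_force": force on a finger pad.
Only numpy, scipy, OpenCV 4.12 (cv2) and the standard library are available. Lean on these libraries where they do the work, as an engineer would, in place of code of your own. Each camera call takes 0.05 s, during which the arm holds its last target. There are 200 camera calls.

### The job

The load arm's outer tube is locked in its inner position by a spring button: pinch the button in, slide the tube along to the left until the button pops out through the tube's other hole, let it rest there, and then give the tube a gentle, steady tug to prove that the button holds it. Then stand the largest of the three calibration weights upright in the cup on the tube. Do not force the tube against the button or set the weight down hard, and leave the other things alone.

Things in the scene. Friction and masses are not known exactly. Their poses are not given: they have to be found in the camera images.
- load_arm: The stand, fixed to the bench: dark plate 70 (x) x 342 (y) x 8 mm, a grey block 46 x 16 mm, 82 mm high, at each end (y = -112 and +200 mm), and a dark steel 20 mm square inner tube level between them, axis 60 mm above the bench. Origin on the bench under the spring button; y runs along the tube (to the left, the way the sleeve must go); -x is the front, towards the robot, where the button looks out.
- sleeve: The aluminium outer tube that slides on the inner tube: 32 x 32 mm outside, walls 2 mm, y = -95 to +110 mm in its frame (axes as load_arm's); origin on its axis, level with the first hole. Two round 14.4 mm holes in the front wall: one at y = 0, the other in a clamped strip, 52 to 68 mm towards -y (differs each time). Slides with 2 N of friction. Over 25 N against the button does damage.
- pinch_point (a point): The point on the sleeve's axis level with its first hole, 60 mm above the bench; moves with the sleeve. A grip across the tube here, along its x axis, lays one finger on the button and the other on the plain back wall; both walls are 16 mm from this point, and closing on the tube presses the button flush with the wall.
- snap_button: The round-topped steel spring button, 12 mm in diameter, on the fixed inner tube, facing -x; stands 6 mm proud of the sleeve's front wall. Origin on the inner tube's axis, 22 mm behind the tip. Spring: 1.5 N out, 3 N flush. Once flush, pushing the sleeve along with 5 to 12 N slips the dome under the wall; it springs out by itself when a hole arrives (play 1.2 mm either way).
- sleeve_slide (a joint): Travel of the sleeve along +y of load_arm (m): about 0 with the button in the first hole, between 0.052 and 0.068 with it in the second; end stop at 0.078.
- button_press (a joint): How far the button is pressed in (m): 0 fully out, 0.006 flush with the sleeve's wall, 0.008 under the wall.
- cup_floor (a point): Centre of the cup's inner floor. The cup is a round grey dish, 52 mm outside, 42 mm inside, rim 8 mm above its floor, on top of the sleeve at y = 83 mm in its frame; the floor is 80 mm above the bench.
- weight_200g_mid (a point): Centre, half-way up, of the largest polished calibration weight: 30 mm in diameter, 52 mm high with a knob at the top, 200 g; it stands on the bench.
- weight_100g_mid (a point): Centre, half-way up, of the middle weight (24 mm in diameter, 42 mm high): leave alone.
- weight_50g_mid (a point): Centre, half-way up, of the smallest weight (18 mm in diameter, 34 mm high): leave alone.
- vial_1_mid (a point): Centre, half-way up, of a glass sample vial with a screw cap (25 mm in diameter, 54 mm high) that stands behind the load arm: leave alone.
- weight_200g: The largest weight itself; origin at the centre of its underside, z along its axis.
Not all that is in view belongs to the job. What is shaped like the weight_200g but purple or red is not meant.

How it is judged:
By the outcome, as a careful person would: the job done as asked, in the order asked, and still so for the second after the job is handed in, with the robot touching nothing.
It also fails if it takes over 72 s, if anything falls off the work surface, if the arm or the gripper's body presses on something with over 40 N, if the wrist force passes 120 N, or if a joint passes its speed limit or range.

## Working session

There is one attempt and no reset: what is moved stays moved. The work goes in short steps, Python scripts to look and compute and a tool call to move; the robot and the scene stay as the last step left them, time stands still between calls to the robot, and variables do not carry over. Pictures are saved under pics/ and viewed, at most 10 in all, crops included, and the job is handed in when it is done.

Besides the shell and the picture viewer there is one more tool, called after ">>>" as name([rows], argument=value, ...), one row to a line, values as JSON. servo_tool: Moves the arm, as the interface text tells. Its arguments: {"type":"object","properties":{"deltas":{"type":"array","items":{"type":"array","items":{"type":"number"}}},"squeeze":{"type":"number"}},"required":["deltas"]}

```bash
mkdir -p pics
cat > h.py <<'E'
import numpy as np, cv2
from scipy.spatial.transform import Rotation as R
from station import arm
def Rc(f):
    o=np.array(f["orientation"],float)
    return o if o.shape==(3,3) else R.from_euler('xyz',o).as_matrix() if o.size==3 else R.from_quat(o).as_matrix()
def world(f,p): return np.array(f["position"])+Rc(f)@np.array(p)
def pix(f,w):
    c=Rc(f).T@(np.array(w)-f["position"]); u=f["K"]@c; return (u[:2]/u[2]).round(0)
def save(f,n,s=1.5): cv2.imwrite(f"pics/{n}.png",cv2.resize(f["color"][:,:,::-1],None,fx=s,fy=s))
def find(f,qs,k=2):
    for q in qs:
        for d in arm.recognise(q,f)[:k]:
            w=world(f,d["at"]); print(q,round(d["conf"],2),w.round(4),pix(f,w))
E
python3 - <<'E'
from h import *
a=arm.get_state();print({k:np.round(v,3).tolist() for k,v in a.items()})
Q=["snap_button","pinch_point","sleeve","load_arm","cup_floor","weight_200g","weight_100g_mid","weight_50g_mid","vial_1_mid"]
ims=[]
for n in["side","top"]:
    f=arm.grab_frame(n);print(n,f["position"],f["orientation"]);find(f,Q,3);save(f,n)
E
```

```text
{'t': 0.0, 'q': [-1.049, 0.359, 0.011, -0.0, -1.224, -0.288], 'qd': [-0.0, 0.003, -0.001, -0.001, 0.001, -0.001], 'joint_efforts': [0.0, -58.272, 29.306, 6.998, 0.007, -0.0], 'eef_pos': [0.156, -0.656, 0.226], 'ee_rot': [3.14, -0.0, -2.908], 'force': [0.873, -0.949, 0.187], 'moment': [-0.008, -0.053, 0.006], 'gripper_force': 0.0, 'width': 0.087}
side [0.1643932  0.53118059 0.57848673] [-2.21157263  0.0117435  -2.60741568]
pinch_point 0.97 [0.486  0.1362 0.0751] [217. 256.]
sleeve 0.97 [0.4841 0.1319 0.077 ] [219. 254.]
load_arm 0.71 [0.4915 0.1836 0.043 ] [198. 288.]
cup_floor 0.93 [0.485  0.1372 0.077 ] [217. 256.]
weight_200g 0.78 [ 0.5133 -0.11    0.0283] [275. 195.]
weight_200g 0.76 [ 0.3598 -0.1933  0.0281] [359. 196.]
weight_200g 0.64 [ 0.4438 -0.1737  0.0264] [318. 190.]
weight_50g_mid 0.52 [ 0.4832 -0.2807  0.0131] [321. 166.]
top [ 0.45672504 -0.04231421  1.19854957] [-3.08544668 -0.01641928 -1.55942495]
pinch_point 0.89 [0.4918 0.1161 0.0767] [182. 198.]
sleeve 0.78 [0.4897 0.1187 0.076 ] [181. 199.]
load_arm 0.94 [0.4937 0.1425 0.0199] [174. 198.]
cup_floor 0.66 [0.4873 0.1194 0.0765] [180. 200.]
weight_200g 0.7 [ 0.4443 -0.1787  0.0343] [307. 220.]
weight_200g 0.65 [ 0.5089 -0.176   0.0299] [306. 193.]
weight_200g 0.63 [0.4894 0.12   0.0723] [181. 199.]
weight_50g_mid 0.44 [ 0.4782 -0.2837  0.0217] [350. 207.]
vial_1_mid 0.39 [0.6748 0.0725 0.052 ] [203. 122.]
```

View pics/side.png

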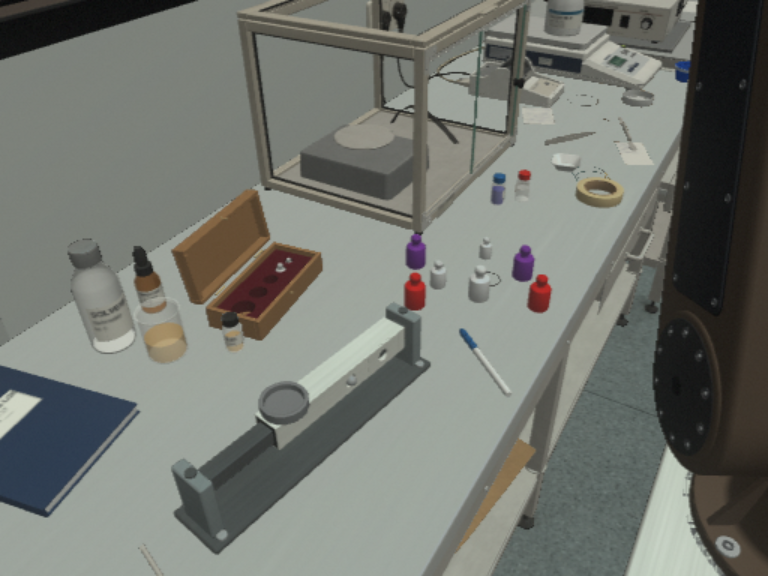

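View pics/top.png

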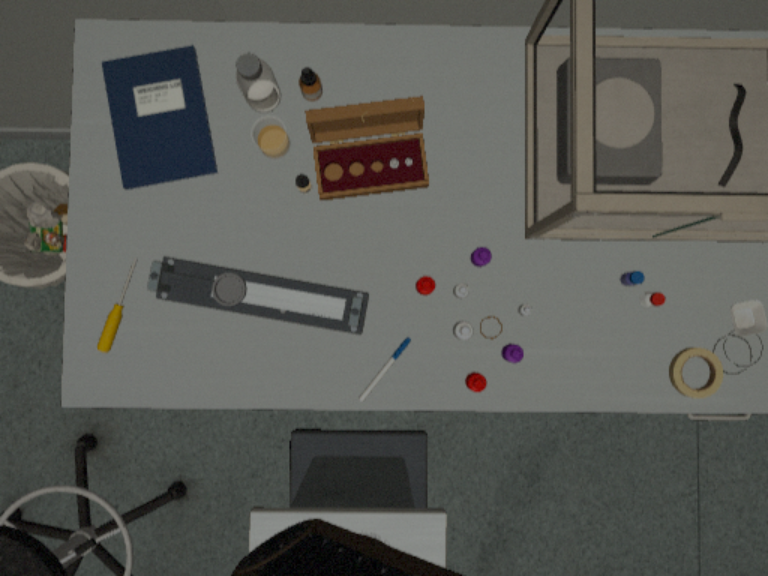

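Side view: the tube runs from the left block (200,500) to the right block (403,330), with the button at (351,380), the second hole at (382,353) and the cup at (283,402). The 200 g weight is the white one at (479,284). Top view: blocks at about (155,275) and (357,312), cup at (230,290), and the weight at (463,330).

```bash
cat >> h.py <<'E'
def ray(f,p):
    p=np.array(p,float); d=Rc(f)@np.linalg.solve(f["K"],[p[0],p[1],1]); return np.array(f["position"]),d
def atz(f,p,z):
    o,d=ray(f,p); return o+d*(z-o[2])/d[2]
from scipy.optimize import least_squares
def loc(s,l): return np.array([s[0]+np.cos(s[2])*l[0]-np.sin(s[2])*l[1],s[1]+np.sin(s[2])*l[0]+np.cos(s[2])*l[1],l[2]])
def pixf(f,w):
    c=Rc(f).T@(np.array(w)-f["position"]); u=f["K"]@c; return u[:2]/u[2]
def fit(obs,x0):
    r=least_squares(lambda s:np.concatenate([pixf(f,loc(s,l))-p for f,p,l in obs]),x0,loss="soft_l1")
    return r.x,r.fun.reshape(-1,2).round(1)
E
python3 - <<'E'
from h import *
S=arm.grab_frame("side");T=arm.grab_frame("top")
h=lambda *a:np.array(a)/1.5
obs=[(S,h(351,380),(-.022,0,.06)),(S,h(283,400),(0,.083,.088)),(T,h(230,289),(0,.083,.088)),
(T,h(368,292),(.035,-.127,.008)),(T,h(363,332),(-.035,-.127,.008)),(S,h(431,366),(-.035,-.127,.008)),(S,h(217,547),(-.035,.215,.008)),(S,h(382,353),(-.016,-.06,.06))]
x,r=fit(obs,[.48,.05,-.18]);print(x,np.degrees(x[2]),r.tolist())
print("200g", atz(S,h(479,284),.03),atz(T,h(463,330),.05))
for n,p in dict(red1=(415,292),wh100=(438,275),pur=(524,264),red2=(540,294)).items(): print(n,atz(S,h(*p),.026))
st=arm.get_state(); print(st["eef_pos"])
E
```

```text
[ 0.49200315  0.10044478 -0.15611738] -8.944867201876542 [[2.1, 0.6], [0.1, -2.3], [-1.1, -0.6], [0.6, -0.8], [-0.9, 0.8], [-0.5, -4.3], [-1.0, 2.7], [1.6, -1.7]]
200g [ 0.44015125 -0.17099899  0.03      ] [ 0.44504437 -0.17985409  0.05      ]
red1 [ 0.51222787 -0.11431608  0.026     ]
wh100 [ 0.50299323 -0.16688787  0.026     ]
pur [ 0.40502275 -0.25504126  0.026     ]
red2 [ 0.3587151  -0.19659117  0.026     ]
[ 0.15635486 -0.65662365  0.22659668]
```

```bash
cat >> h.py <<'E'
def plan(pos,yaw,n,g=-1,polar=False):
    """rows from the measured pose to pos/yaw (deg), tool kept pointing down"""
    s=arm.get_state(); p0=np.array(s["eef_pos"]); R0=R.from_euler('xyz',s["ee_rot"]); R1=R.from_euler('xyz',[np.pi,0,np.radians(yaw)])
    rv=(R0.inv()*R1).as_rotvec(); C=R0; c=p0.copy(); rows=[]; pos=np.array(pos,float)
    for i in range(1,n+1):
        a=i/n
        if polar:
            r=[np.hypot(*p[:2]) for p in(p0,pos)];t=[np.arctan2(p[1],p[0]) for p in(p0,pos)]
            rr=r[0]+a*(r[1]-r[0]);tt=t[0]+a*(t[1]-t[0]); w=np.array([rr*np.cos(tt),rr*np.sin(tt),p0[2]+a*(pos[2]-p0[2])])
        else: w=p0+a*(pos-p0)
        d=np.round(C.inv().apply(w-c)*1000,1); v=np.round(np.degrees(rv/n),2)
        rows.append([g]+d.tolist()+v.tolist()); c=c+C.apply(d/1000); C=C*R.from_rotvec(np.radians(v))
    print(str(rows).replace(" ","")); print("end",c.round(4),C.as_euler('xyz',degrees=True).round(1))
E
python3 -c "
from h import *
plan([.485,.08,.24],-99,24,polar=True)"
```

```text
[[-1,-41.7,8.9,-0.6,-0.0,-0.0,-2.82],[-1,-41.1,9.5,-0.5,-0.0,-0.0,-2.82],[-1,-40.5,10.0,-0.6,-0.0,-0.0,-2.82],[-1,-39.9,10.5,-0.5,-0.0,-0.0,-2.82],[-1,-39.2,11.0,-0.6,-0.0,-0.0,-2.82],[-1,-38.7,11.5,-0.6,-0.0,-0.0,-2.82],[-1,-38.0,11.9,-0.5,-0.0,-0.0,-2.82],[-1,-37.3,12.4,-0.6,-0.0,-0.0,-2.82],[-1,-36.7,12.8,-0.5,-0.0,-0.0,-2.82],[-1,-36.1,13.2,-0.6,-0.0,-0.0,-2.82],[-1,-35.4,13.6,-0.6,-0.0,-0.0,-2.82],[-1,-34.8,14.0,-0.5,-0.0,-0.0,-2.82],[-1,-34.1,14.3,-0.6,-0.0,-0.0,-2.82],[-1,-33.5,14.8,-0.5,-0.0,-0.0,-2.82],[-1,-32.8,15.0,-0.6,-0.0,-0.0,-2.82],[-1,-32.1,15.4,-0.6,-0.0,-0.0,-2.82],[-1,-31.4,15.7,-0.5,-0.0,-0.0,-2.82],[-1,-30.8,16.0,-0.6,-0.0,-0.0,-2.82],[-1,-30.1,16.3,-0.5,-0.0,-0.0,-2.82],[-1,-29.4,16.5,-0.6,-0.0,-0.0,-2.82],[-1,-28.8,16.8,-0.6,-0.0,-0.0,-2.82],[-1,-28.0,17.1,-0.5,-0.0,-0.0,-2.82],[-1,-27.4,17.2,-0.6,-0.0,-0.0,-2.82],[-1,-26.7,17.5,-0.5,-0.0,-0.0,-2.82]]
end [0.485 0.08  0.24 ] [180.   -0.  -98.9]
```

```bash
python3 -c "
from h import *
plan([.39,-.25,.24],-135,14)"
```

```text
[[-1,-23.0,24.4,-1.0,-0.0,-0.0,-2.26],[-1,-23.9,23.5,-0.9,-0.0,-0.0,-2.26],[-1,-24.8,22.5,-1.0,-0.0,-0.0,-2.26],[-1,-25.7,21.5,-0.9,-0.0,-0.0,-2.26],[-1,-26.5,20.4,-1.0,-0.0,-0.0,-2.26],[-1,-27.3,19.5,-1.0,-0.0,-0.0,-2.26],[-1,-28.0,18.3,-0.9,-0.0,-0.0,-2.26],[-1,-28.8,17.2,-1.0,-0.0,-0.0,-2.26],[-1,-29.4,16.0,-0.9,-0.0,-0.0,-2.26],[-1,-30.0,14.9,-1.0,-0.0,-0.0,-2.26],[-1,-30.5,13.7,-1.0,-0.0,-0.0,-2.26],[-1,-31.1,12.5,-0.9,-0.0,-0.0,-2.26],[-1,-31.6,11.2,-1.0,-0.0,-0.0,-2.26],[-1,-32.0,10.0,-0.9,-0.0,-0.0,-2.26]]
end [ 0.39 -0.25  0.24] [-180.   -0. -135.]
```

>>> servo_tool([
  [-1,-23,24.4,-1,0,0,-2.26],
  [-1,-24,23.5,-1,0,0,-2.26],
  [-1,-25,22.5,-1,0,0,-2.26],
  [-1,-25.7,21.5,-1,0,0,-2.26],
  [-1,-26.5,20.5,-1,0,0,-2.26],
  [-1,-27.3,19.5,-1,0,0,-2.26],
  [-1,-28,18.3,-1,0,0,-2.26],
  [-1,-28.8,17.2,-1,0,0,-2.26],
  [-1,-29.4,16,-1,0,0,-2.26],
  [-1,-30,15,-1,0,0,-2.26],
  [-1,-30.5,13.7,-1,0,0,-2.26],
  [-1,-31,12.5,-1,0,0,-2.26],
  [-1,-31.6,11,-1,0,0,-2.26],
  [-1,-32,10,-1,0,0,-2.26],
])

```text
t: 2.27
eef_pos: [0.3908, -0.2484, 0.241]
ee_rot: [-3.141, 0.001, -2.354]
force: [1.5, 0.2, -0.0]
width: 0.0879
gripper_force: 0.0
```

```bash
python3 -c "
from h import *
print(arm.get_state()['eef_pos'],arm.get_state()['ee_rot']);plan([.485,.09,.24],-99,12)"
```

```text
[ 0.39083386 -0.24842474  0.24100136] [-3.14077367e+00  5.43865173e-04 -2.35353432e+00]
[[-1,-25.5,14.3,0.1,-0.0,0.0,-2.99],[-1,-26.3,13.0,0.1,-0.0,0.0,-2.99],[-1,-26.9,11.6,0.1,-0.0,0.0,-2.99],[-1,-27.4,10.2,0.0,-0.0,0.0,-2.99],[-1,-27.9,8.7,0.1,-0.0,0.0,-2.99],[-1,-28.4,7.2,0.1,-0.0,0.0,-2.99],[-1,-28.7,5.8,0.1,-0.0,0.0,-2.99],[-1,-29.0,4.3,0.1,-0.0,0.0,-2.99],[-1,-29.1,2.7,0.1,-0.0,0.0,-2.99],[-1,-29.3,1.2,0.1,-0.0,0.0,-2.99],[-1,-29.2,-0.3,0.0,-0.0,0.0,-2.99],[-1,-29.2,-1.8,0.1,-0.0,0.0,-2.99]]
end [0.485 0.09  0.24 ] [-179.9   -0.   -99. ]
```

>>> servo_tool([
  [-1,-25.5,14.3,0,0,0,-3],
  [-1,-26.3,13,0,0,0,-3],
  [-1,-27,11.6,0,0,0,-3],
  [-1,-27.4,10.2,0,0,0,-3],
  [-1,-28,8.7,0,0,0,-3],
  [-1,-28.4,7.2,0,0,0,-3],
  [-1,-28.7,5.8,0,0,0,-3],
  [-1,-29,4.3,0,0,0,-3],
  [-1,-29,2.7,0,0,0,-3],
  [-1,-29.2,1.2,0,0,0,-3],
  [-1,-29.2,0,0,0,0,-3],
  [-1,-29.2,-1.8,0,0,0,-3],
  [-1,0,0,0,0,0,0],
])

```text
t: 3.35
eef_pos: [0.486, 0.0921, 0.2405]
ee_rot: [-3.141, 0.001, -1.722]
force: [-0.2, -0.2, -0.5]
width: 0.0877
gripper_force: 0.0
```

Run:
```python
from h import *
f=arm.grab_frame("wrist");print(f["position"],f["orientation"]);find(f,["snap_button","pinch_point","cup_floor","load_arm"]);save(f,"w1")
print(arm.get_state()["eef_pos"],arm.get_state()["ee_rot"])
```

```text
[0.47623005 0.02504571 0.39910612] [2.88723428e+00 1.10278438e-03 2.99056365e+00]
snap_button 0.38 [0.4708 0.1033 0.0675] [271. 181.]
pinch_point 0.97 [0.4856 0.086  0.0786] [255. 169.]
cup_floor 0.73 [0.4896 0.0816 0.0742] [250. 165.]
load_arm 0.79 [0.4856 0.0823 0.0753] [254. 165.]
[0.4842688  0.08773703 0.24061792] [ 3.14154738e+00 -1.72369966e-05 -1.72821618e+00]
```

View pics/w1.png

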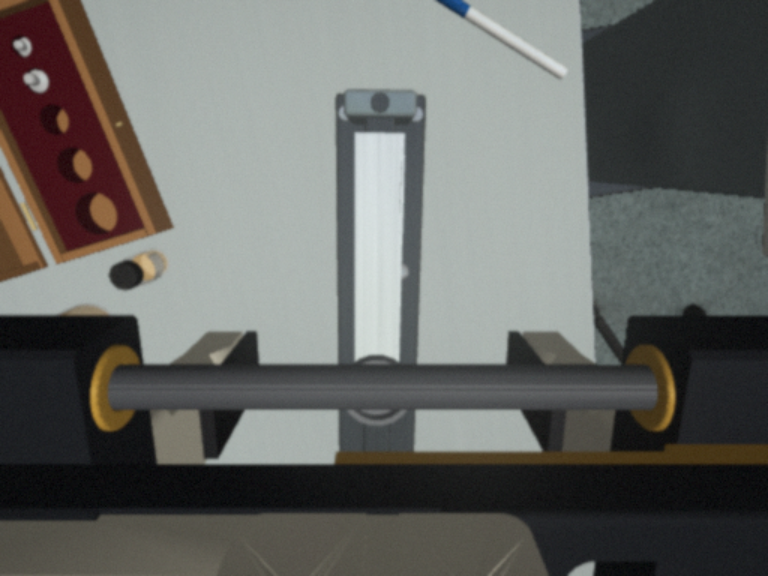

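Wrist view: tube vertical in the picture, so the tool is aligned with it. Button at (404,271), right block top at (380,102), cup centre at (376,389).

Run:
```python
from h import *
f=arm.grab_frame("wrist")
h=lambda *a:np.array(a)/1.5
obs=[(f,h(404,271),(-.021,0,.06)),(f,h(380,102),(0,-.112,.082)),(f,h(376,389),(0,.083,.088)),(f,h(337,95),(.035,-.127,.008)),(f,h(425,95),(-.035,-.127,.008))]
x,r=fit(obs,[.48,.09,-.16]);print(x,np.degrees(x[2]),r.tolist())
print(arm.get_state()["eef_pos"],np.degrees(arm.get_state()["ee_rot"]))
plan([*x[:2],.095],np.degrees(x[2])-90,6)
```

```text
[ 0.48971458  0.0966008  -0.17515899] -10.035870833995602 [[1.5, -0.0], [-0.2, 0.6], [-0.5, 2.5], [-1.5, -1.7], [0.9, -0.6]]
[0.48432177 0.08761043 0.24069646] [-1.79992774e+02  6.01002480e-03 -9.90370255e+01]
[[-1,-1.6,-0.6,24.3,-0.0,0.0,0.17],[-1,-1.6,-0.7,24.3,-0.0,0.0,0.17],[-1,-1.7,-0.6,24.2,-0.0,0.0,0.17],[-1,-1.6,-0.7,24.3,-0.0,0.0,0.17],[-1,-1.6,-0.6,24.3,-0.0,0.0,0.17],[-1,-1.6,-0.6,24.3,-0.0,0.0,0.17]]
end [0.4897 0.0966 0.095 ] [-180.     0.  -100.1]
```

>>> servo_tool([
  [-1,-1.6,-0.6,24,0,0,0.1],
  [-1,-1.6,-0.6,24,0,0,0.1],
  [-1,-1.6,-0.6,24,0,0,0.1],
  [-1,-1.6,-0.6,24,0,0,0.1],
  [-1,-1.6,-0.6,24,0,0,0.1],
  [-1,-1.6,-0.6,24,0,0,0.1],
  [-1,0,0,0,0,0,0],
])

```text
t: 4.23
eef_pos: [0.4871, 0.0953, 0.0928]
ee_rot: [3.136, -0.004, -1.74]
force: [0.7, -0.9, -0.6]
width: 0.0875
gripper_force: 0.0
```

Run:
```python
from h import *
f=arm.grab_frame("wrist");find(f,["snap_button"]);save(f,"w2")
print(arm.get_state()["eef_pos"],np.degrees(arm.get_state()["ee_rot"]))
print(pixf(f,loc([.4897,.0966,-.175],(-.022,0,.06)))*1.5, pixf(f,loc([.4897,.0966,-.175],(0,-.112,.082)))*1.5)
```

```text
snap_button 0.63 [0.4693 0.1013 0.0693] [286. 227.]
[0.489472   0.09644316 0.0967063 ] [ 1.79946054e+02 -7.74025954e-02 -9.96011587e+01]
[429.45941071 330.34285757] [378.25506036  23.21934573]
```

View pics/w2.png

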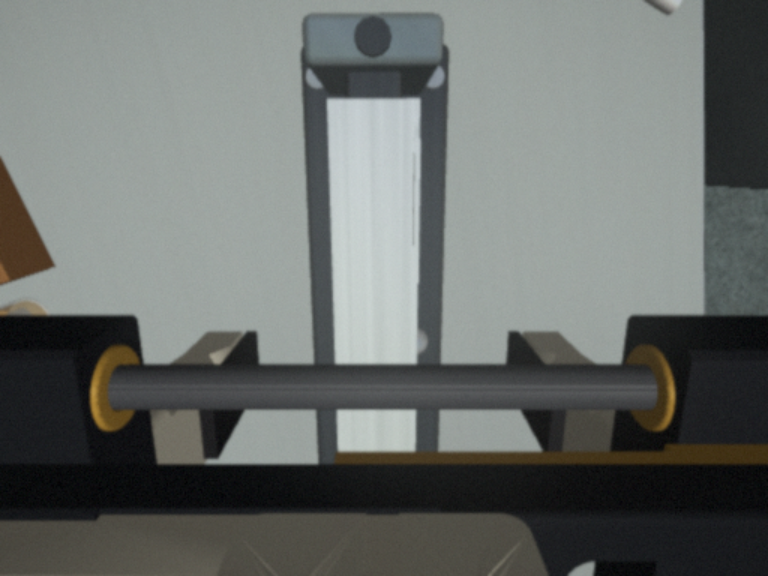

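Close view: button at (422,341), a few mm from the predicted (429,330), and block top at (373,37). I'm refitting from this view.

Run:
```python
from h import *
f=arm.grab_frame("wrist")
h=lambda *a:np.array(a)/1.5
obs=[(f,h(422,341),(-.020,0,.06)),(f,h(373,37),(0,-.112,.082)),(f,h(304,48),(.035,-.127,.008)),(f,h(448,48),(-.035,-.127,.008)),(f,h(334,380),(.016,.01,.076)),(f,h(417,380),(-.016,.01,.076))]
x,r=fit(obs,[.48,.09,-.16]);print(x,np.degrees(x[2]),r.tolist())
plan([*x[:2],.041],np.degrees(x[2])-90,4)
```

```text
[ 0.4940338   0.10370727 -0.16607432] -9.515357843925525 [[-0.1, -0.4], [0.2, 6.7], [-1.5, 0.4], [1.1, 0.2], [1.4, -1.4], [-1.5, -1.5]]
[[-1,-1.8,-0.6,14.2,-0.01,0.0,-0.02],[-1,-1.8,-0.7,14.1,-0.01,0.0,-0.02],[-1,-1.8,-0.6,14.2,-0.01,0.0,-0.02],[-1,-1.9,-0.7,14.2,-0.01,0.0,-0.02]]
end [0.4941 0.1037 0.041 ] [-180.     0.   -99.5]
```

>>> servo_tool([
  [-1,-1.4,-0.5,14,0,0,0],
  [-1,-1.4,-0.5,14,0,0,0],
  [-1,-1.4,-0.5,14,0,0,0],
  [-1,-1.3,-0.6,13.7,0,0,0],
  [-1,0,0,0,0,0,0],
  [-1,0,0,0,0,0,0],
], squeeze=20)

```text
t: 4.88
eef_pos: [0.4933, 0.1025, 0.0421]
ee_rot: [-3.141, 0.001, -1.738]
force: [0.4, -0.4, 0.2]
width: 0.0875
gripper_force: 0.0
```

>>> servo_tool([
  [0.1,0,0,0,0,0,0],
  [0.2,0,0,0,0,0,0],
  [0.2,0,0,0,0,0,0],
  [0.2,0,0,0,0,0,0],
  [0.2,0,0,0,0,0,0],
], squeeze=20)

```text
t: 5.3
eef_pos: [0.4928, 0.1025, 0.0413]
ee_rot: [-3.141, 0.001, -1.738]
force: [0.4, -0.1, -1.1]
width: 0.0595
gripper_force: 0.0
```

>>> servo_tool([
  [0.16,0,0,0,0,0,0],
  [0.16,0,0,0,0,0,0],
  [0.16,0,0,0,0,0,0],
  [0.16,0,0,0,0,0,0],
  [0.16,0,0,0,0,0,0],
])

```text
t: 5.72
eef_pos: [0.4923, 0.1023, 0.0408]
ee_rot: [3.141, -0.0, -1.738]
force: [-1.2, 0.0, 2.1]
width: 0.0372
gripper_force: 1.3
```

Run:
```python
from h import *
f=arm.grab_frame("wrist");print(arm.get_state()["eef_pos"],arm.get_state()["force"],arm.get_state()["width"],arm.get_state()["gripper_force"])
cv2.imwrite("pics/w3.png",cv2.resize(f["color"][140:384,120:392,::-1],None,fx=2.8,fy=2.4))
```

```text
[0.49233043 0.10233269 0.04078557] [-2.81824445  0.84302947  1.49486089] 0.03746044931389751 1.3075722008943558
```

View pics/w3.png

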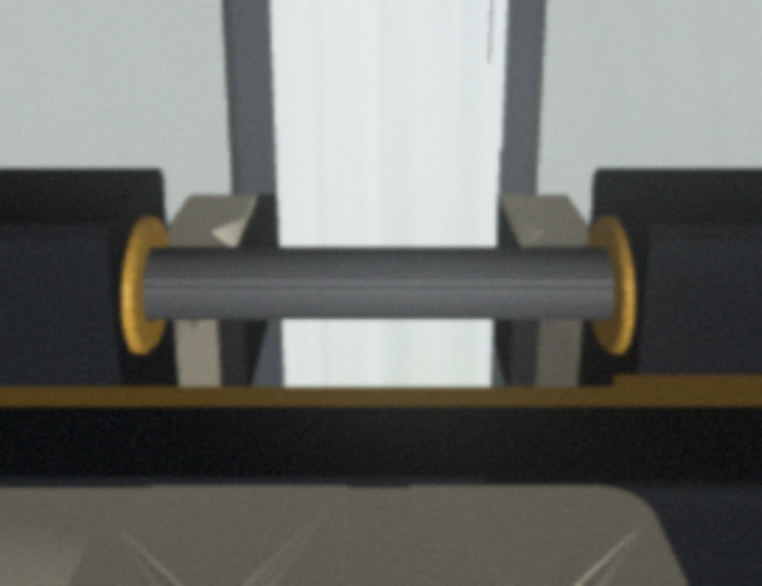

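The fingers are either side of the tube (edges near x=275 and x=500) and the right pad has just met the button: width 37 mm against the 38 mm expected. I'm closing the grip.

>>> servo_tool([
  [0.3,0,0,0,0,0,0],
  [0.5,0,0,0,0,0,0],
  [0.5,0,0,0,0,0,0],
  [0.5,0,0,0,0,0,0],
  [0.5,0,0,0,0,0,0],
], squeeze=20)

```text
t: 6.18
eef_pos: [0.491, 0.102, 0.0406]
ee_rot: [3.139, -0.001, -1.738]
force: [-8.9, 2.6, 5.9]
width: 0.0316
gripper_force: 20.0
```

>>> servo_tool([
  [0.5,-0.7,1,0,0,0,0],
  [0.5,-0.5,0,-0.5,0,0,0],
  [0.5,0,0,0,0,0,0],
])

```text
t: 6.43
eef_pos: [0.491, 0.1029, 0.0407]
ee_rot: [3.14, -0.002, -1.738]
force: [-0.7, -4.1, -5.7]
width: 0.0317
gripper_force: 20.0
```

>>> servo_tool([
  [0.5,-0.5,0,0.3,0,0,0],
  [0.5,-0.5,0,0,0,0,0],
  [0.5,-0.3,0,0,0,0,0],
])

```text
t: 6.68
eef_pos: [0.4913, 0.1045, 0.0407]
ee_rot: [3.14, -0.001, -1.738]
force: [-3.1, -4.3, -3.6]
width: 0.0318
gripper_force: 20.0
```

>>> servo_tool([
  [0.5,-1,0,0,0,0,0],
  [0.5,-1,0,0,0,0,0],
  [0.5,-1,0,0,0,0,0],
])

```text
t: 6.93
eef_pos: [0.4917, 0.1068, 0.0407]
ee_rot: [3.14, -0.002, -1.738]
force: [-1.7, -9.9, -3.9]
width: 0.0321
gripper_force: 20.0
```

>>> servo_tool([
  [0.5,-1,0,0,0,0,0],
  [0.5,-1,0,0,0,0,0],
  [0.5,0,0,0,0,0,0],
])

```text
t: 7.18
eef_pos: [0.4922, 0.1098, 0.0407]
ee_rot: [3.14, -0.0, -1.738]
force: [-4.4, -0.6, -3.8]
width: 0.0318
gripper_force: 20.0
```

>>> servo_tool([
  [0.5,-2,0.3,0.1,0,0,0],
  [0.5,-2,0,0.1,0,0,0],
  [0.5,-2,0,0,0,0,0],
  [0.5,-2,0,0,0,0,0],
  [0.5,-2,0,0,0,0,0],
  [0.5,-2,0,0,0,0,0],
  [0.5,-2,0,0,0,0,0],
  [0.5,-2,0,0,0,0,0],
  [0.5,-2,0,0,0,0,0],
  [0.5,-2,0,0,0,0,0],
  [0.5,0,0,0,0,0,0],
])

```text
t: 8.1
eef_pos: [0.4957, 0.1302, 0.0407]
ee_rot: [3.141, 0.0, -1.738]
force: [-4.7, -0.8, -3.5]
width: 0.0316
gripper_force: 20.0
```

Run:
```python
from h import *
f=arm.grab_frame("side");save(f,"s2")
c=f["color"][200:384,100:310,::-1];cv2.imwrite("pics/s2.png",cv2.resize(c,None,fx=3,fy=3))
```

```text
(no output)
```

View pics/s2.png

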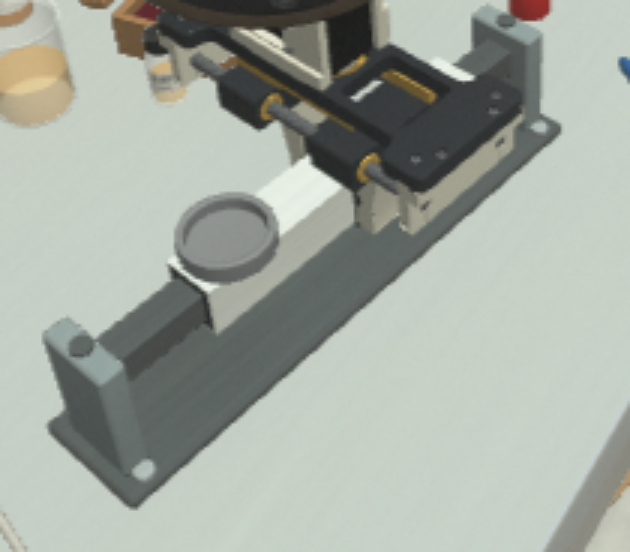

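The sleeve has moved with the grip: the dark inner tube now shows at the right block, and the cup is nearer the left block. I'll keep sliding.

>>> servo_tool([
  [0.5,-2,0.3,0.1,0,0,0],
  [0.5,-2,0,0,0,0,0],
  [0.5,-2,0,0,0,0,0],
  [0.5,-2,0,0,0,0,0],
  [0.5,-2,0,0,0,0,0],
  [0.5,-2,0,0,0,0,0],
  [0.5,-2,0,0,0,0,0],
  [0.5,-2,0,0,0,0,0],
  [0.5,-2,0,0,0,0,0],
  [0.5,0,0,0,0,0,0],
])

```text
t: 8.98
eef_pos: [0.4986, 0.1482, 0.0407]
ee_rot: [3.142, 0.001, -1.738]
force: [-4.6, 0.6, -4.1]
width: 0.032
gripper_force: 20.0
```

>>> servo_tool([
  [0.5,-1,0,0,0,0,0],
  [0.5,-1,0,0,0,0,0],
  [0.5,-1,0,0,0,0,0],
  [0.5,0,0,0,0,0,0],
])

```text
t: 9.32
eef_pos: [0.4991, 0.1508, 0.0407]
ee_rot: [3.142, 0.0, -1.738]
force: [-4.6, -0.5, -4.7]
width: 0.0321
gripper_force: 20.0
```

>>> servo_tool([
  [0.5,-0.8,0,0,0,0,0],
  [0.5,-0.8,0,0,0,0,0],
  [0.5,0,0,0,0,0,0],
])

```text
t: 9.57
eef_pos: [0.4993, 0.1523, 0.0407]
ee_rot: [3.142, 0.0, -1.738]
force: [-4.7, 0.1, -5.6]
width: 0.0318
gripper_force: 20.0
```

>>> servo_tool([
  [0.5,-0.8,0.1,-0.1,0,0,0],
  [0.5,-0.8,0,0,0,0,0],
  [0.5,0,0,0,0,0,0],
])

```text
t: 9.82
eef_pos: [0.4998, 0.1545, 0.0408]
ee_rot: [-3.141, 0.001, -1.738]
force: [-6.5, 4.9, -8.2]
width: 0.0317
gripper_force: 20.0
```

>>> servo_tool([
  [0.5,-0.8,0,0,0,0,0],
  [0.5,-0.8,0,0,0,0,0],
  [0.5,0,0,0,0,0,0],
])

```text
t: 10.07
eef_pos: [0.4999, 0.1556, 0.0408]
ee_rot: [-3.141, 0.0, -1.738]
force: [-4.4, 1.7, -7.9]
width: 0.032
gripper_force: 20.0
```

>>> servo_tool([
  [0.5,-0.8,0.1,0.2,0,0,0],
  [0.5,-0.4,0,0,0,0,0],
  [0.5,0,0,0,0,0,0],
])

```text
t: 10.32
eef_pos: [0.5, 0.1564, 0.0408]
ee_rot: [-3.141, 0.0, -1.738]
force: [-3.5, -0.9, -6.3]
width: 0.0321
gripper_force: 20.0
```

>>> servo_tool([
  [0.5,-0.8,0,0,0,0,0],
  [0.5,-0.4,0,0,0,0,0],
  [0.5,0,0,0,0,0,0],
])

```text
t: 10.57
eef_pos: [0.5002, 0.1576, 0.0407]
ee_rot: [-3.141, 0.0, -1.738]
force: [-3.0, -1.8, -4.6]
width: 0.0317
gripper_force: 20.0
```

>>> servo_tool([
  [0.5,-0.8,0,0,0,0,0],
  [0.5,-0.4,0,0,0,0,0],
  [0.5,0,0,0,0,0,0],
])

```text
t: 10.82
eef_pos: [0.5003, 0.1584, 0.0407]
ee_rot: [3.142, -0.001, -1.738]
force: [-2.7, -4.6, -3.6]
width: 0.0317
gripper_force: 20.0
```

>>> servo_tool([
  [0.5,-0.8,0,0,0,0,0],
  [0.5,-0.4,0,0,0,0,0],
  [0.5,0,0,0,0,0,0],
])

```text
t: 11.07
eef_pos: [0.5004, 0.1588, 0.0407]
ee_rot: [3.141, -0.002, -1.738]
force: [-1.2, -8.0, -3.3]
width: 0.0315
gripper_force: 20.0
```

>>> servo_tool([
  [0.5,0.8,0,0,0,0,0],
  [0.5,0.8,0,0,0,0,0],
  [0.5,0,0,0,0,0,0],
])

```text
t: 11.32
eef_pos: [0.5004, 0.1584, 0.0407]
ee_rot: [-3.141, 0.0, -1.738]
force: [-2.9, -2.6, -4.4]
width: 0.0321
gripper_force: 20.0
```

Run:
```python
from h import *
f=arm.grab_frame("wrist")
find(f,["snap_button"])
cv2.imwrite("pics/w4.png",cv2.resize(f["color"][60:300,160:400,::-1],None,fx=2.4,fy=2.4))
```

```text
snap_button 0.47 [0.4701 0.1058 0.0682] [308. 134.]
```

View pics/w4.png

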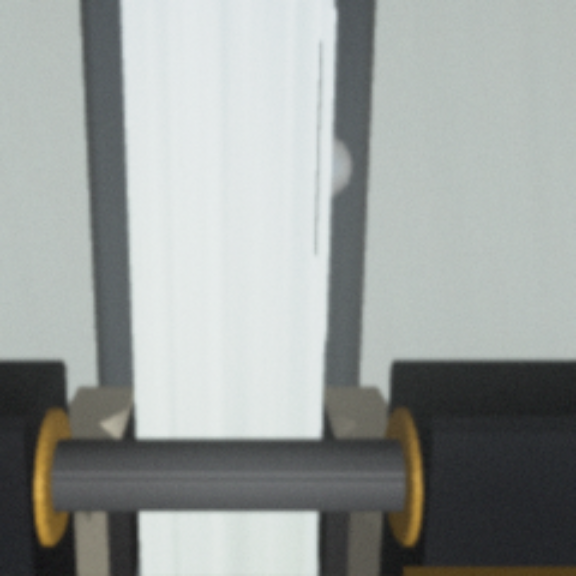

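The button stands out through the second hole, at (342,165). I'll rest for 0.8 s, then apply a gentle steady tug.

>>> servo_tool([
  [0.5,0.3,0,0,0,0,0],
  [0.5,0,0,0,0,0,0],
  [0.5,0,0,0,0,0,0],
  [0.5,0,0,0,0,0,0],
  [0.5,0,0,0,0,0,0],
  [0.5,0,0,0,0,0,0],
  [0.5,0,0,0,0,0,0],
  [0.5,0,0,0,0,0,0],
  [0.5,0,0,0,0,0,0],
  [0.5,0,0,0,0,0,0],
])

```text
t: 12.25
eef_pos: [0.5003, 0.1583, 0.0407]
ee_rot: [-3.141, 0.0, -1.738]
force: [-3.6, 0.0, -4.1]
width: 0.0319
gripper_force: 20.0
```

>>> servo_tool([
  [0.5,-0.6,0,0,0,0,0],
  [0.5,-0.6,0,0,0,0,0],
  [0.5,-0.6,0,0,0,0,0],
  [0.5,0,0,0,0,0,0],
  [0.5,0,0,0,0,0,0],
  [0.5,0,0,0,0,0,0],
])

```text
t: 12.75
eef_pos: [0.5003, 0.1587, 0.0407]
ee_rot: [3.141, -0.002, -1.738]
force: [-1.9, -6.3, -2.8]
width: 0.0318
gripper_force: 20.0
```

Force is 6.3 N; a bit more, then hold.

>>> servo_tool([
  [0.5,-0.4,0,0,0,0,0],
  [0.5,-0.4,0,0,0,0,0],
  [0.5,0,0,0,0,0,0],
  [0.5,0,0,0,0,0,0],
  [0.5,0,0,0,0,0,0],
  [0.5,0,0,0,0,0,0],
  [0.5,0,0,0,0,0,0],
  [0.5,0,0,0,0,0,0],
  [0.5,0,0,0,0,0,0],
  [0.5,0,0,0,0,0,0],
  [0.5,0,0,0,0,0,0],
  [0.5,0,0,0,0,0,0],
])

```text
t: 13.75
eef_pos: [0.5003, 0.1588, 0.0407]
ee_rot: [3.141, -0.002, -1.738]
force: [-1.0, -9.0, -2.1]
width: 0.0316
gripper_force: 20.0
```

>>> servo_tool([
  [0.5,0.9,0,0,0,0,0],
  [0.5,0.9,0,0,0,0,0],
  [0.5,0.4,0,0,0,0,0],
  [0.5,0,0,0,0,0,0],
  [0.5,0,0,0,0,0,0],
])

```text
t: 14.17
eef_pos: [0.5003, 0.1584, 0.0407]
ee_rot: [-3.142, -0.0, -1.738]
force: [-0.5, -2.5, -2.3]
width: 0.0321
gripper_force: 20.0
```

The tug held at about 9 N with only 0.1 mm of movement. I'm releasing and lifting.

>>> servo_tool([
  [0,0,0,0,0,0,0],
  [-0.6,0,0,0,0,0,0],
  [-1,0,0,0,0,0,0],
  [-1,0,0,0,0,0,0],
  [-1,0,0,-4,0,0,0],
  [-1,0,0,-15,0,0,0],
  [-1,0,0,-25,0,0,0],
  [-1,0,0,-30,0,0,0],
  [-1,0,0,-30,0,0,0],
  [-1,0,0,-30,0,0,0],
  [-1,0,0,-20,0,0,0],
])

```text
t: 15.08
eef_pos: [0.5012, 0.1589, 0.1984]
ee_rot: [-3.138, 0.002, -1.737]
force: [0.3, 0.5, -1.1]
width: 0.0873
gripper_force: 0.0
```

Run:
```python
from h import *
f=arm.grab_frame("top");find(f,["weight_200g"],4)
plan([.435,-.15,.2],-150,13)
```

```text
weight_200g 0.68 [ 0.3633 -0.1983  0.0295] [315. 254.]
weight_200g 0.63 [ 0.4051 -0.261   0.0382] [342. 237.]
weight_200g 0.51 [ 0.4458 -0.1791  0.0338] [308. 220.]
weight_200g 0.48 [ 0.5648 -0.2121  0.0348] [322. 170.]
[[-1,24.4,1.2,-0.2,-0.02,0.03,3.88],[-1,24.3,-0.5,-0.2,-0.02,0.03,3.88],[-1,24.3,-2.1,-0.1,-0.02,0.03,3.88],[-1,24.1,-3.8,-0.2,-0.02,0.03,3.88],[-1,23.8,-5.4,-0.1,-0.02,0.03,3.88],[-1,23.3,-7.0,-0.1,-0.02,0.03,3.88],[-1,22.9,-8.5,-0.1,-0.02,0.03,3.88],[-1,22.2,-10.1,-0.2,-0.02,0.03,3.88],[-1,21.4,-11.5,-0.1,-0.02,0.03,3.88],[-1,20.7,-13.0,-0.1,-0.02,0.03,3.88],[-1,19.7,-14.4,-0.0,-0.02,0.03,3.88],[-1,18.7,-15.6,-0.1,-0.02,0.03,3.88],[-1,17.6,-16.9,-0.1,-0.02,0.03,3.88]]
end [ 0.435 -0.15   0.2  ] [ 179.9    0.  -150. ]
```

Run:
```python
from h import *
plan([.468,-.16,.2],-150,13)
```

```text
[[-1,24.7,-1.5,-0.2,-0.02,0.03,3.88],[-1,24.5,-3.1,-0.1,-0.02,0.03,3.88],[-1,24.3,-4.8,-0.2,-0.02,0.03,3.88],[-1,23.9,-6.4,-0.1,-0.02,0.03,3.88],[-1,23.4,-8.0,-0.1,-0.02,0.03,3.88],[-1,22.8,-9.6,-0.2,-0.02,0.03,3.88],[-1,22.1,-11.1,-0.1,-0.02,0.03,3.88],[-1,21.3,-12.5,-0.1,-0.02,0.03,3.88],[-1,20.4,-14.0,-0.1,-0.02,0.03,3.88],[-1,19.4,-15.3,-0.1,-0.02,0.03,3.88],[-1,18.3,-16.6,-0.0,-0.02,0.03,3.88],[-1,17.2,-17.9,-0.1,-0.02,0.03,3.88],[-1,15.9,-18.9,-0.1,-0.02,0.03,3.88]]
end [ 0.468 -0.16   0.2  ] [ 179.9    0.  -150. ]
```

>>> servo_tool([
  [-1,24.7,-1.5,0,0,0,3.9],
  [-1,24.5,-3,0,0,0,3.9],
  [-1,24.3,-4.8,0,0,0,3.9],
  [-1,24,-6.4,0,0,0,3.9],
  [-1,23.4,-8,0,0,0,3.9],
  [-1,22.8,-9.6,0,0,0,3.9],
  [-1,22,-11,0,0,0,3.9],
  [-1,21.3,-12.5,0,0,0,3.9],
  [-1,20.4,-14,0,0,0,3.9],
  [-1,19.4,-15.3,0,0,0,3.9],
  [-1,18.3,-16.6,0,0,0,3.9],
  [-1,17.2,-18,0,0,0,3.9],
  [-1,16,-19,0,0,0,3.9],
  [-1,0,0,0,0,0,0],
  [-1,0,0,0,0,0,0],
])

```text
t: 16.43
eef_pos: [0.4644, -0.1622, 0.1943]
ee_rot: [3.141, -0.0, -2.625]
force: [0.7, 0.6, 0.4]
width: 0.0874
gripper_force: 0.0
```

Run:
```python
from h import *
f=arm.grab_frame("wrist");find(f,["weight_200g"],4);save(f,"w5")
print(arm.get_state()["eef_pos"],np.degrees(arm.get_state()["ee_rot"]))
```

```text
weight_200g 0.9 [ 0.4058 -0.2588  0.0372] [196.  72.]
weight_200g 0.83 [ 0.5506 -0.2052  0.0338] [180. 225.]
weight_200g 0.79 [ 0.3633 -0.203   0.0343] [271.  62.]
weight_200g 0.77 [ 0.5145 -0.1244  0.036 ] [263. 233.]
[ 0.46475511 -0.16107501  0.19444259] [ 1.79987572e+02 -5.02982280e-03 -1.50241526e+02]
```

View pics/w5.png

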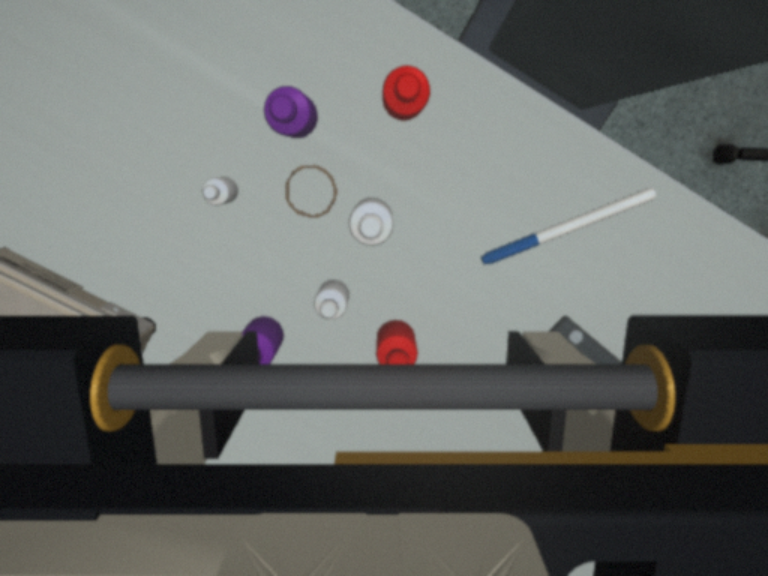

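The 200 g weight is the white one at (371,221), knob at (371,227). The 100 g weight is at (331,300) and the pen is to the right, so I'll narrow the opening to clear the neighbours.

Run:
```python
from h import *
f=arm.grab_frame("wrist")
h=lambda *a:np.array(a)/1.5
a=atz(f,h(371,227),.052);b=atz(f,h(371,218),.034);print(a,b)
m=(a+b)/2
plan([*m[:2],.10],-150,5,-.2)
```

```text
[ 0.44549369 -0.18083673  0.052     ] [ 0.44258197 -0.18292431  0.034     ]
[[-0.2,5.7,-1.6,18.9,0.0,0.0,-0.04],[-0.2,5.7,-1.6,18.9,0.0,0.0,-0.04],[-0.2,5.7,-1.6,18.9,0.0,0.0,-0.04],[-0.2,5.8,-1.6,18.9,0.0,0.0,-0.04],[-0.2,5.7,-1.5,18.9,0.0,0.0,-0.04]]
end [ 0.444  -0.1819  0.1   ] [ 180.    0. -150.]
```

>>> servo_tool([
  [-0.2,5.7,-1.3,19,0,0,0],
  [-0.2,5.7,-1.3,19,0,0,0],
  [-0.2,5.7,-1.3,19,0,0,0],
  [-0.2,5.7,-1.3,19,0,0,0],
  [-0.2,5.7,-1.3,19,0,0,0],
  [-0.2,0,0,0,0,0,0],
  [-0.2,0,0,0,0,0,0],
])

```text
t: 17.17
eef_pos: [0.443, -0.1805, 0.0994]
ee_rot: [3.141, -0.002, -2.621]
force: [0.3, 0.3, 0.1]
width: 0.0537
gripper_force: 0.0
```

Run:
```python
from h import *
f=arm.grab_frame("wrist");s=arm.get_state();print(s["eef_pos"],s["width"])
save(f,"w6")
print(pixf(f,[.444,-.182,.052])*1.5,pixf(f,[.444,-.182,.0])*1.5)
```

```text
[ 0.44407382 -0.18057216  0.10034463] 0.0528586210226884
[379.63147708 314.33026634] [379.96878744 285.44269349]
```

View pics/w6.png

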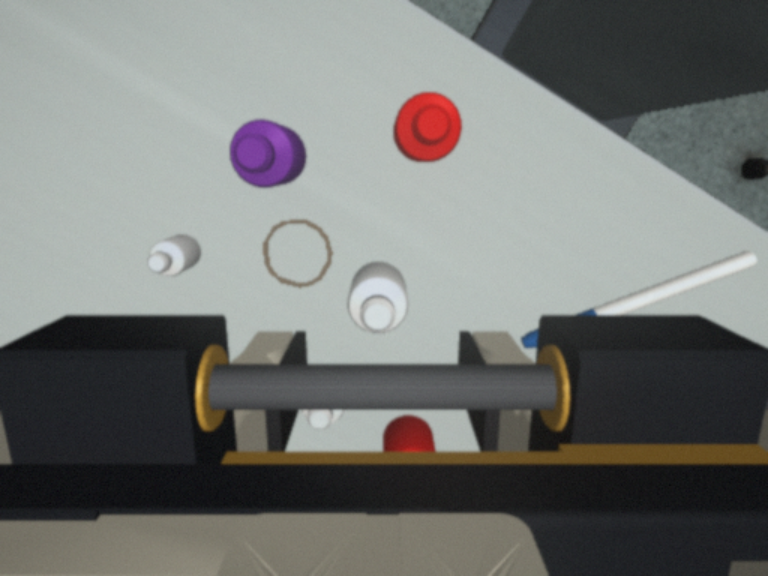

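Knob at (378,313), as predicted, and centred between the fingers (mid x about 383). I'm descending and gripping.

>>> servo_tool([
  [-0.2,0.5,0,25,0,0,0],
  [-0.2,0.5,0,25,0,0,0],
  [-0.2,0,0,22,0,0,0],
  [-0.2,0,0,12,0,0,0],
  [-0.2,0,0,4,0,0,0],
  [-0.2,0,0,0,0,0,0],
  [0.1,0,0,0,0,0,0],
  [0.3,0,0,0,0,0,0],
  [0.3,0,0,0,0,0,0],
  [0.5,0,0,0,0,0,0],
  [0.5,0,0,0,0,0,0],
  [0.5,0,0,0,0,0,0],
  [0.5,0,0,0,0,0,0],
], squeeze=15)

```text
t: 18.3
eef_pos: [0.4433, -0.1816, 0.0126]
ee_rot: [-3.141, 0.001, -2.622]
force: [-1.3, 0.5, 7.7]
width: 0.0295
gripper_force: 15.0
```

>>> servo_tool([
  [0.5,0,0,-2,0,0,0],
  [0.5,0,0,-8,0,0,0],
  [0.5,0,0,-20,0,0,0],
  [0.5,0,0,-30,0,0,0],
  [0.5,0,0,-35,0,0,0],
  [0.5,0,0,-35,0,0,0],
  [0.5,0,0,-20,0,0,0],
  [0.5,0,0,0,0,0,0],
])

```text
t: 18.97
eef_pos: [0.4449, -0.1819, 0.167]
ee_rot: [-3.137, 0.007, -2.622]
force: [-0.9, 0.2, -1.4]
width: 0.0294
gripper_force: 15.0
```

Run:
```python
from h import *
s=arm.get_state();print(s["eef_pos"],s["width"],s["force"])
f=arm.grab_frame("top");S=arm.grab_frame("side")
h=lambda *a:np.array(a)/1.5
print("cup before",atz(f,h(230,289),.088),atz(S,h(283,400),.088))
exp=np.array([.514,.240,.088])
for n,F in(("top",f),("side",S)):
    u=pixf(F,exp);print(n,u)
    g=cv2.cvtColor(F["color"],cv2.COLOR_RGB2GRAY);x0,y0=(u-45).astype(int)
    c=cv2.resize(g[y0:y0+90,x0:x0+90],None,fx=4,fy=4,interpolation=cv2.INTER_CUBIC)
    if n=="top":
        ci=cv2.HoughCircles(c,cv2.HOUGH_GRADIENT,1.2,40,param1=80,param2=20,minRadius=60,maxRadius=120)
        if ci is not None:
            for k in ci[0][:3]: p=k[:2]/4+[x0,y0];print(k,p,atz(F,p,.088))
    cv2.imwrite(f"pics/c_{n}.png",c)
cv2.imwrite("pics/cc.png",np.hstack([cv2.imread("pics/c_top.png"),cv2.imread("pics/c_side.png")]))
plan([.505,.18,.2],-100,14,.5,polar=True)
```

```text
[ 0.44486954 -0.18189451  0.16697712] 0.029447821930977502 [-0.93044436  0.24227854 -1.44815861]
cup before [0.5036478  0.17984624 0.088     ] [0.50199386 0.18645741 0.088     ]
top [126.96499633 187.81036822]
[165.   183.    70.68] [122.25 187.75] [0.51400648 0.25070222 0.088     ]
[216.6  187.8   61.56] [135.15000153 188.95000076] [0.51162671 0.22135335 0.088     ]
side [159.4767324  286.90874998]
[[0.5,-22.0,12.8,-2.6,-0.01,0.01,-3.59],[0.5,-22.3,12.6,-2.7,-0.01,0.01,-3.59],[0.5,-22.6,12.6,-2.6,-0.01,0.01,-3.59],[0.5,-22.9,12.4,-2.7,-0.01,0.01,-3.59],[0.5,-23.2,12.4,-2.6,-0.01,0.01,-3.59],[0.5,-23.5,12.2,-2.7,-0.01,0.01,-3.59],[0.5,-23.8,12.2,-2.6,-0.01,0.01,-3.59],[0.5,-24.1,12.0,-2.7,-0.01,0.01,-3.59],[0.5,-24.4,11.8,-2.6,-0.01,0.01,-3.59],[0.5,-24.7,11.8,-2.7,-0.01,0.01,-3.59],[0.5,-25.0,11.6,-2.7,-0.01,0.01,-3.59],[0.5,-25.3,11.4,-2.6,-0.01,0.01,-3.59],[0.5,-25.6,11.3,-2.7,-0.01,0.01,-3.59],[0.5,-25.9,11.2,-2.7,-0.01,0.01,-3.59]]
end [0.505 0.18  0.2  ] [ 179.9   -0.  -100. ]
```

View pics/cc.png

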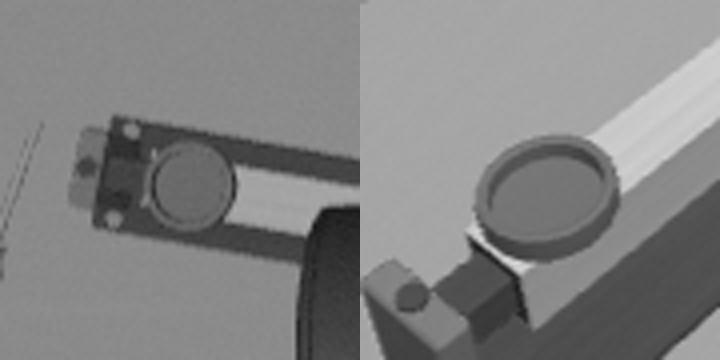

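Top crop: cup centre at about (192,186), i.e. pixel (129,188.5). Side crop: rim centre at about (547,188), i.e. pixel (160.7,288).

Run:
```python
from h import *
f=arm.grab_frame("top");S=arm.grab_frame("side")
print(atz(f,(129,188.5),.088),atz(S,(160.7,288),.088))
for F,p in((f,h) for f,h in ((f,(357/1.5,312/1.5)),)): print("block",atz(F,p,.082))
```

```text
[0.51248281 0.23534011 0.088     ] [0.51106246 0.24068954 0.088     ]
block [ 0.47103101 -0.01340751  0.082     ]
```

>>> servo_tool([
  [0.5,-22,12.8,-2.7,0,0,-3.6],
  [0.5,-22.3,12.6,-2.7,0,0,-3.6],
  [0.5,-22.6,12.6,-2.7,0,0,-3.6],
  [0.5,-23,12.4,-2.7,0,0,-3.6],
  [0.5,-23.2,12.4,-2.7,0,0,-3.6],
  [0.5,-23.5,12.2,-2.7,0,0,-3.6],
  [0.5,-23.8,12.2,-2.7,0,0,-3.6],
  [0.5,-24,12,-2.7,0,0,-3.6],
  [0.5,-24.4,11.8,-2.7,0,0,-3.6],
  [0.5,-24.7,11.8,-2.7,0,0,-3.6],
  [0.5,-25,11.6,-2.7,0,0,-3.6],
  [0.5,-25.3,11.4,-2.7,0,0,-3.6],
  [0.5,-25.6,11.3,-2.7,0,0,-3.6],
  [0.5,-26,11.2,-2.7,0,0,-3.6],
  [0.5,0,0,0,0,0,0],
])

```text
t: 20.42
eef_pos: [0.5039, 0.1834, 0.1981]
ee_rot: [3.14, -0.001, -1.737]
force: [0.3, -0.3, -1.4]
width: 0.0292
gripper_force: 15.0
```

>>> servo_tool([
  [0.5,-22,0,0,0,0,0],
  [0.5,-23,0,0,0,0,0],
  [0.5,-23,0,0,0,0,0],
  [0.5,-23,0,0,0,0,0],
  [0.5,-22,0,0,0,0,0],
  [0.5,0,0,0,0,0,0],
  [0.5,0,0,0,0,0,0],
])

```text
t: 21.0
eef_pos: [0.5232, 0.2915, 0.1971]
ee_rot: [3.139, -0.003, -1.742]
force: [-1.3, -0.4, -1.6]
width: 0.0298
gripper_force: 15.0
```

```bash
cat > cup.py <<'E'
from h import *
t=np.linspace(0,2*np.pi,120,endpoint=False)
def score(F,mag,x,y,z=.088):
    s=0
    for r in(.026,.021):
        W=np.stack([x+r*np.cos(t),y+r*np.sin(t),np.full_like(t,z)])
        c=Rc(F).T@(W-np.array(F["position"])[:,None]);u=F["K"]@c;u=(u[:2]/u[2]).astype(np.float32)
        v=cv2.remap(mag,u[0][None],u[1][None],cv2.INTER_LINEAR,borderValue=0)
        s+=np.minimum(v,60).mean()
    return s
for n in("wrist","top","side"):
    F=arm.grab_frame(n);g=cv2.GaussianBlur(cv2.cvtColor(F["color"],cv2.COLOR_RGB2GRAY).astype(np.float32),(0,0),.7)
    mag=np.hypot(cv2.Sobel(g,-1,1,0),cv2.Sobel(g,-1,0,1))
    G=[(score(F,mag,x,y),x,y) for x in np.arange(.498,.529,.001) for y in np.arange(.222,.256,.001)]
    G.sort(reverse=True);print(n,np.round(G[:4],4).tolist(),pix(F,[.5134,.238,.088]))
s=arm.get_state();print(s["eef_pos"],np.degrees(s["ee_rot"]))
E
python3 cup.py
```

```text
wrist [[113.0615, 0.515, 0.238], [112.4973, 0.513, 0.24], [112.1662, 0.513, 0.238], [112.0785, 0.514, 0.24]] [256. 124.]
top [[98.1246, 0.513, 0.234], [97.8149, 0.512, 0.235], [97.7296, 0.513, 0.235], [96.746, 0.513, 0.236]] [128. 188.]
side [[116.9653, 0.507, 0.244], [116.7055, 0.507, 0.243], [116.5001, 0.508, 0.244], [115.7115, 0.508, 0.243]] [161. 286.]
[0.52342226 0.29029312 0.19846976] [ 1.79928504e+02 -9.73144967e-02 -9.98934234e+01]
```

The wrist view puts the cup at (0.514, 0.239), in agreement with the kinematics. I'm moving over it and lowering.

>>> servo_tool([
  [0.5,13,0.2,0,0,0,0],
  [0.5,13,0.3,0,0,0,0],
  [0.5,13,0.2,0,0,0,0],
  [0.5,13.4,0.3,0,0,0,0],
  [0.5,0,0,20,0,0,0],
  [0.5,0,0,25,0,0,0],
  [0.5,0,0,22,0,0,0],
  [0.5,0,0,14,0,0,0],
  [0.5,0,0,8,0,0,0],
  [0.5,0,0,5,0,0,0],
  [0.5,0,0,2,0,0,0],
  [0.5,0,0,0,0,0,0],
  [0.5,0,0,0,0,0,0],
])

```text
t: 22.23
eef_pos: [0.5145, 0.2401, 0.1044]
ee_rot: [-3.141, 0.001, -1.743]
force: [0.2, 0.1, -1.8]
width: 0.0296
gripper_force: 15.0
```

```bash
python3 -c "
from h import *
s=arm.get_state();print(s['eef_pos'],np.degrees(s['ee_rot']),s['force'])"
```

```text
[0.5144665  0.24006593 0.10441083] [-1.79940150e+02  6.11184685e-02 -9.98574601e+01] [ 0.17911912  0.11122576 -1.79263531]
```

>>> servo_tool([
  [0.5,1.3,0.7,2,0,0,0],
  [0.5,0,0,3,0,0,0],
  [0.5,0,0,2,0,0,0],
  [0.5,0,0,1,0,0,0],
  [0.5,0,0,0,0,0,0],
  [0.5,0,0,0,0,0,0],
])

```text
t: 22.73
eef_pos: [0.513, 0.2387, 0.0954]
ee_rot: [3.142, -0.0, -1.743]
force: [0.2, 0.0, -1.9]
width: 0.0297
gripper_force: 15.0
```

>>> servo_tool([
  [0.5,0,0,0.7,0,0,0],
  [0.5,0,0,0.7,0,0,0],
  [0.5,0,0,0,0,0,0],
])

```text
t: 22.98
eef_pos: [0.513, 0.2387, 0.094]
ee_rot: [3.142, -0.0, -1.743]
force: [1.3, -0.1, -1.0]
width: 0.0298
gripper_force: 15.0
```

>>> servo_tool([
  [0.5,0,0,0.4,0,0,0],
  [0.5,0,0,0.4,0,0,0],
  [0.5,0,0,0,0,0,0],
])

```text
t: 23.23
eef_pos: [0.513, 0.2386, 0.0932]
ee_rot: [3.142, -0.0, -1.743]
force: [-1.1, -1.2, -1.7]
width: 0.0297
gripper_force: 15.0
```

>>> servo_tool([
  [0.5,0,0,0.3,0,0,0],
  [0.5,0,0,0,0,0,0],
])

```text
t: 23.4
eef_pos: [0.513, 0.2387, 0.0929]
ee_rot: [-3.142, -0.0, -1.743]
force: [-0.2, 0.7, -0.6]
width: 0.0296
gripper_force: 15.0
```

>>> servo_tool([
  [0.5,0,0,0.3,0,0,0],
  [0.5,0,0,0.2,0,0,0],
  [0.5,0,0,0,0,0,0],
])

```text
t: 23.65
eef_pos: [0.5131, 0.2387, 0.0926]
ee_rot: [-3.141, 0.0, -1.743]
force: [-0.0, -0.5, -0.4]
width: 0.0294
gripper_force: 15.0
```

>>> servo_tool([
  [0.5,0,0,0.3,0,0,0],
  [0.5,0,0,0,0,0,0],
])

```text
t: 23.82
eef_pos: [0.5131, 0.2387, 0.0926]
ee_rot: [-3.141, 0.0, -1.743]
force: [-1.3, -1.3, 3.7]
width: 0.0299
gripper_force: 15.0
```

The weight is resting on the cup floor. I'm opening and lifting away.

>>> servo_tool([
  [0.3,0,0,0,0,0,0],
  [0.1,0,0,0,0,0,0],
  [-0.3,0,0,0,0,0,0],
  [-0.6,0,0,0,0,0,0],
  [-0.6,0,0,0,0,0,0],
  [-0.6,0,0,0,0,0,0],
  [-0.6,0,0,-5,0,0,0],
  [-0.6,0,0,-15,0,0,0],
  [-0.6,0,0,-25,0,0,0],
  [-0.6,0,0,-30,0,0,0],
  [-0.6,0,0,-30,0,0,0],
  [-0.6,20,0,-20,0,0,0],
  [-0.6,-20,0,0,0,0,0],
  [-0.6,-25,0,0,0,0,0],
  [-0.6,-25,0,0,0,0,0],
  [-0.6,-5,0,0,0,0,0],
  [-0.6,0,0,0,0,0,0],
])

```text
t: 25.23
eef_pos: [0.5225, 0.2941, 0.2169]
ee_rot: [3.141, -0.0, -1.742]
force: [0.4, -0.1, 0.5]
width: 0.0697
gripper_force: 0.0
```

Run:
```python
from h import *
s=arm.get_state();print(s["eef_pos"],s["width"],s["t"])
for n in("wrist","side"):
    f=arm.grab_frame(n);find(f,["weight_200g"],6);find(f,["snap_button"],1)
```

```text
[0.52246159 0.29411911 0.21692093] 0.06973470120136237 25.2333
weight_200g 0.83 [0.5123 0.2395 0.1184] [256. 123.]
weight_200g 0.89 [ 0.3617 -0.1924  0.0287] [358. 196.]
weight_200g 0.83 [0.5093 0.2436 0.1097] [158. 280.]
weight_200g 0.83 [ 0.4065 -0.2533  0.0254] [348. 176.]
weight_200g 0.69 [ 0.5145 -0.1107  0.0257] [275. 195.]
weight_200g 0.53 [ 0.5583 -0.2003  0.0234] [277. 170.]
```

```bash
python3 -c "
from station import arm
print(arm.job_done())"
```

```text
the job is handed in; nothing more can be done
None
```

I handed the job in at about 25 s: the tube is latched in its second hole and held a 9 N tug with only 0.1 mm of movement, and the 200 g weight is in the cup, reading at the cup's centre and resting at floor height.

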